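Index the cheese and hold the gauge arm at its mark

TASK

By its orange handle, turn the turntable with the cheese clockwise (seen from above) until it clicks into its detent, the handle then pointing at the blue stripe on the board. Then push the green lock button fully down, and by its orange grip draw the gauge arm out over the cheese until its yellow pointer is level with the red marker on the scale. The arm is sprung and slides back if let go, so finish while still holding the grip there; leave the red marker and the other things as they are.

Things in the scene. Friction and masses are not known exactly. Their poses are not given: they have to be found in the camera images.
- turn_axis (a point): Point on the turntable's upright axis, on top of its disc (46 mm above the table). Fixed to the station, a white board 18 mm thick that carries all the mechanisms below; its orientation is the station's: z up, y horizontal from the turntable towards the gauge arm's outer tube and along that tube, x square to it. On the steel disc (290 mm across) sits a yellow cheese, 180 mm across, its top 116 mm above the table; a blue tag lies on its top.
- turntable (a joint): Angle of the turntable in rad; it grows clockwise seen from above. It starts between 0 and 0.5; the only detent is at 1.20, the end stop at 1.5 (and -0.15). It stays where it is left; about 1 N at the handle turns it, about 5 N over a bump that begins 0.25 rad before the detent and has its crest 0.13 rad before it (a like bump follows after the detent); between the crests a released turntable is drawn into the detent by itself.
- turn_handle (a point): The turntable's orange upright round handle, 22 mm across, rising from the disc at 125 mm from the axis, from 46 to 126 mm above the table. This point is on its centreline 96 mm above the table; there is 24 mm between the handle and the cheese.
- detent_stripe (a point): Middle of the blue stripe painted on the white board just outside the disc, 166 mm from the axis: in the detent the handle stands on the line from the axis to this stripe.
- button_top (a point): Centre of the top of the green round lock button, 26 mm across, standing 14 mm proud of the gauge arm's outer tube (tube top 172 mm above the table, 66 mm wide), 70 mm along +y of the station from where the grip stands at the start. Pushed straight down.
- lock_button (a joint): Travel of the lock button in m: 0 up (arm locked), 0.009 fully down. It unlocks at 0.0065. It takes 3 to 5 N and stays down when let go.
- grip_center (a point): Middle of the orange square grip (24 x 24 mm, 46 mm high, standing upright, sides along the station's x and y) on the gauge arm: top at 224 mm, this point at 204 mm, its foot at 178 mm above the table. It slides with the arm along the station's -y (out over the cheese).
- gauge_rod: The sliding inner part of the telescoping gauge arm, with its orange grip, pointer and a feeler at its front end. Origin under the grip on the outer tube's top (172 mm above the table); axes as the station's. It starts fully in and is locked there until the button is down; it comes out at most 115 mm, straight along the station's -y. A spring draws it back with 2.5 N when fully in, rising to 5 N at 100 mm out.
- pointer (a point): Tip of the yellow pointer on the gauge arm, beside the foot of the grip (20 mm along the station's +x from the grip's middle), over the scale on top of the outer tube (ticks 10 mm apart).
- red_mark (a point): Tip of the red marker's white line, on the scale beside the pointer's path: the pointer is level with it when both have the same coordinate along the station's y. The marker, 14 x 8 mm and 6 mm high above the tube, is a stiff clip set 50 to 100 mm out from where the pointer starts.
- truckle_a: Small herb cheese, 60 mm across, 45 mm high, loose on the board beside the gauge stand. Leave alone. Origin under its centre.
- rind_brush: Brush 150 mm long lying on the board on the other side of the gauge stand. Leave alone.
- truckle_b: Small herb cheese, 72 mm across, 55 mm high, on the table. Leave alone.
- truckle_c: Small herb cheese, 72 mm across, 55 mm high, on the table. Leave alone.
- coating_jar: White jar, 80 mm across, 110 mm high. Leave alone.
- spatula: Spatula, 260 mm long, lying on the table. Leave alone.

How it is judged:
By the outcome, as a careful person would: the job done as asked, in the order asked, and still so for the second after the job is handed in, while the arm keeps its last pose, push and grip.
It also fails if it takes over 64 s, if anything falls off the work surface, if the arm or the gripper's body presses on something with over 40 N, if the wrist force passes 120 N, or if a joint passes its speed limit or range.

ROBOT

A 6-joint arm with a two-finger parallel gripper is mounted at the origin on the work surface. World frame = base frame: x ahead of the robot, y to its left, z up, the work surface at z = 0. Lengths are in m, angles in rad, forces in N, time in s.
With the tool pointing down it reaches from about 0.35 to 0.775 m from the base axis. Payload 5.5 kg.
Tool frame: the origin (TCP) lies at the very end of the fingers, on their centre line; the grasp point (between the pads) lies 19 mm behind it; z points along the fingers, y is the line along which they close (so a half turn about z gives the same grasp; the last joint's range is limited). The gripper opens to 85 mm and grips with 20 to 120 N. Pads are 22 mm wide; open, the fingers measure 114 mm over their backs; the gripper's body (76 mm by 85 mm) begins 54 mm behind the grasp point. The pads swing forward as they close: fully open they stand 13 mm farther back than shut.
Start: joints at [0.998, 0.313, 0.046, 1.304, 0, 1.431], TCP at [0.241, 0.522, 0.209] pointing down, gripper open.
Joint ranges: [-2.76, 2.76], [-0.86, 1.69], [-1.03, 1.26], [-2.2, 2.34], [-1.47, 1.5], [-3.14, 3.14]. Speed limits (rad/s): [2.57, 2.57, 3.14, 3.14, 3.14, 3.14].

INTERFACE

Orientations are given as a unit quaternion [w, x, y, z].
In Python, from workcell import env, imaging, ticket gives the robot as it stands. The module is installed in compiled form; this text tells all that it offers.
- The arm moves only by the tool apply_moves, never from a script. Its argument "rows" is a list of rows, each an object with "xyz": the shift along the tool's x, y, z in mm, a list of three; "turn": the turn, a rotation vector about the tool's x, y, z in rad, a list of three; "grip": the opening, from 0 (shut) to 1 (fully open). A call has 1 to 12 rows; each row is the pose to reach, as a shift and turn from the pose commanded when the call began, along the tool's axes at that moment; what a row does not reach only later rows make up. A row lasts 1/12 s, in which the tool goes at most 41.7 mm and 7.16 degrees, less where a joint would pass 70% of its speed; a pose out of reach is approached as far as the arm can. A call with a gripper value outside its range is refused whole. The fingers move at their own pace and stop on an object; "force" is the grip in N (left out, the last holds). Time passes only in rows, so rows that repeat a pose let the fingers close. It gives the time, the measured TCP pose, the force, the opening and the grip force at its end, in the units of the state.
- env.get_state(): the state, without advancing time (a new reading comes with each control period).
- imaging.read_camera(name): name is "side" or "top" or "wrist"; returns a dict with "color" (480x640x3 uint8, blue, green, red), "z_map" (480x640 float32, m along the optical axis (not along the pixel's ray), 0 where there is no reading), "camera_matrix" (3x3 intrinsics, pixels), "view" (4x4, takes a point from world to camera coordinates). Camera axes: x right, y down, z forward; pixel columns grow to the right and rows downward; lengths in m; the calibration is good to about 2 mm. A picture is of the moment at which its call begins.
- ticket.hand_in(): hands the job in; it is judged then, once.
The state is a dict: "clock": time; "joint_pos": joint angles; "qvel": joint speeds; "tau": joint torques, N m; "tcp_pos": TCP position; "orientation": TCP orientation; "wrist_force": force on the tool from outside, world axes, zero at the start; "ft_torque": the same for the moment, N m; "finger_gap": finger opening in m; "grip_force": force on a finger pad.
Only numpy, scipy, OpenCV 4.12 (cv2) and the standard library are available. Lean on these libraries where they do the work, as an engineer would, in place of code of your own. Each camera call takes 0.05 s, during which the arm holds its last target. There are 200 camera calls.

## Working session

There is one attempt and no reset: what is moved stays moved. The work goes in short steps, Python scripts to look and compute and a tool call to move; the robot and the scene stay as the last step left them, time stands still between calls to the robot, and variables do not carry over. Pictures are saved under pics/ and viewed, at most 10 in all, crops included, and the job is handed in when it is done.

Besides the shell and the picture viewer there is one more tool, called after "Request:" as a command line: name --argument value ..., lists and objects as JSON in quotes. apply_moves: Moves the arm, as the interface text tells. Its arguments: {"type":"object","properties":{"rows":{"type":"array"},"force":{"type":"number"}},"required":["rows"]}

```bash
mkdir -p pics
cat > h.py <<'E'
import numpy as np, cv2
from workcell import env, imaging, ticket
from scipy.spatial.transform import Rotation as R
def cam(n):
    return imaging.read_camera(n)
def pts(c):
    """world xyz per pixel from z map"""
    K=c["camera_matrix"];z=c["z_map"];v,u=np.indices(z.shape)
    p=np.stack([(u-K[0,2])/K[0,0]*z,(v-K[1,2])/K[1,1]*z,z],-1)
    V=c["view"];return (p-V[:3,3])@V[:3,:3]
def ray(c,u,v,h):
    K=c["camera_matrix"];V=c["view"]
    d=V[:3,:3].T@np.array([(u-K[0,2])/K[0,0],(v-K[1,2])/K[1,1],1]);o=-V[:3,:3].T@V[:3,3]
    return o+d*(h-o[2])/d[2]
def tool(p):
    """shift in mm in tool axes from the present TCP to world p"""
    s=env.get_state();q=np.array(s["orientation"])
    return R.from_quat(q[[1,2,3,0]]).inv().apply(np.array(p)-s["tcp_pos"])*1000
E
python3 - <<'E'
from h import *
s=env.get_state();print(s)
for n in("top","side"):
    c=cam(n);cv2.imwrite(f"pics/{n}0.png",c["color"]);print(n,c["view"].round(3).tolist(),c["camera_matrix"].tolist())
E
```

```text
{'clock': 0.0, 'joint_pos': array([ 9.98386138e-01,  3.14015321e-01,  4.49887862e-02,  1.30357647e+00,
       -1.46746817e-05,  1.43117316e+00]), 'qvel': array([ 0.00100461, -0.0026973 ,  0.00155868, -0.00014424,  0.00066416,
        0.00027376]), 'tau': array([ 3.39891631e-03, -4.80626428e+01,  2.98533690e+01,  1.93039019e-02,
       -4.81290954e-05, -2.07227888e-07]), 'tcp_pos': array([0.24088832, 0.52151845, 0.20830441]), 'orientation': array([-3.07975536e-04,  2.14708555e-01,  9.76677746e-01, -8.49249980e-04]), 'wrist_force': array([-0.32582332, -1.14554412,  0.93195607]), 'ft_torque': array([ 0.03270981, -0.08697061,  0.00423826]), 'grip_force': 0.0, 'finger_gap': 0.08541096995649196}
top [[-0.061, -0.998, 0.001, 0.052], [-0.975, 0.059, -0.213, 0.543], [0.212, -0.014, -0.977, 1.095], [0.0, 0.0, 0.0, 1.0]] [[439.51891049463165, 0.0, 323.13414798174057], [0.0, 439.51891049463165, 241.1295323393491], [0.0, 0.0, 1.0]]
side [[0.848, -0.53, 0.009, -0.415], [-0.306, -0.503, -0.808, 0.285], [0.432, 0.683, -0.589, 1.264], [0.0, 0.0, 0.0, 1.0]] [[573.4655700534764, 0.0, 315.25797485596377], [0.0, 573.4655700534764, 238.47464567537597], [0.0, 0.0, 1.0]]
```

View pics/top0.png

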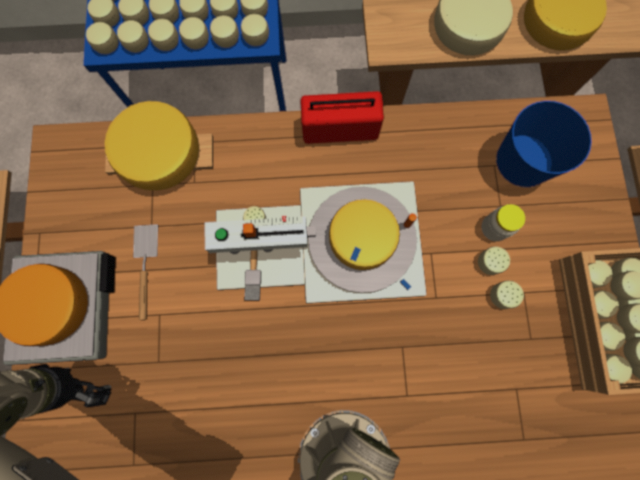

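View pics/side0.png

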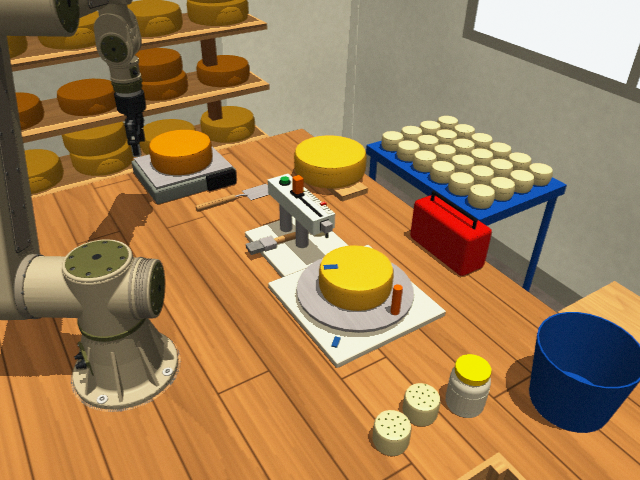

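Both views show: handle top≈(410,220), stripe≈(405,285), button≈(221,234), grip≈(249,231), red marker≈(284,219), with the station's y nearly along world +y.

```bash
cat >> h.py <<'E'
def masks(c):
    H=cv2.cvtColor(c["color"],cv2.COLOR_BGR2HSV);h,s,v=[H[...,i].astype(int) for i in range(3)]
    return dict(orange=((h>=4)&(h<=13)&(s>190)&(v>90)),green=((h>45)&(h<85)&(s>120)),red=((h<=3)|(h>=176))&(s>150)&(v>90),
      blue=((h>98)&(h<118)&(s>130)),yellow=((h>22)&(h<32)&(s>180)))
def blobs(c,name,box,zr,minpx=3):
    P=pts(c);m=masks(c)[name]&(P[...,2]>zr[0])&(P[...,2]<zr[1])&(c["z_map"]>0)
    b=np.zeros_like(m);b[box[1]:box[3],box[0]:box[2]]=1;m&=b
    n,l,st,ce=cv2.connectedComponentsWithStats(m.astype(np.uint8))
    for i in range(1,n):
        if st[i,4]>=minpx:
            p=P[l==i];print(name,st[i].tolist(),ce[i].round(1),"mean",p.mean(0).round(4),"min",p.min(0).round(3),"max",p.max(0).round(3))
E
python3 - <<'E'
from h import *
for n,box in(("top",(190,170,430,310)),("side",(230,160,450,360))):
    c=cam(n);print(n)
    for k,zr in(("orange",(.12,.135)),("orange",(.2,.24)),("green",(.16,.2)),("red",(.165,.195)),("blue",(.0,.03)),("blue",(.1,.13)),("yellow",(.105,.13)),("yellow",(.165,.2))): blobs(c,k,box,zr)
E
```

```text
top
orange [409, 215, 6, 7, 29] [411.5 217.5] mean [ 0.5772 -0.2043  0.1251] min [ 0.569 -0.212  0.121] max [ 0.584 -0.198  0.129]
orange [244, 224, 10, 10, 90] [248.2 228.8] mean [0.5476 0.1878 0.2232] min [0.538 0.177 0.217] max [0.559 0.198 0.228]
green [216, 229, 11, 11, 92] [220.9 234. ] mean [0.5486 0.258  0.1849] min [0.537 0.245 0.179] max [0.562 0.27  0.19 ]
blue [402, 281, 7, 7, 28] [405. 284.] mean [ 0.4234 -0.1916  0.0218] min [ 0.415 -0.2    0.016] max [ 0.432 -0.183  0.029]
blue [352, 249, 7, 10, 40] [355.  253.7] mean [ 0.4956 -0.057   0.1167] min [ 0.484 -0.065  0.112] max [ 0.507 -0.049  0.12 ]
yellow [355, 201, 7, 2, 8] [357.9 201.5] mean [ 0.6302 -0.075   0.1143] min [ 0.629 -0.084  0.109] max [ 0.633 -0.067  0.118]
yellow [343, 204, 8, 6, 12] [346.2 206.4] mean [ 0.6192 -0.0445  0.1137] min [ 0.613 -0.054  0.11 ] max [ 0.625 -0.036  0.115]
yellow [338, 212, 3, 3, 4] [339.  212.8] mean [ 0.6038 -0.025   0.1131] min [ 0.601 -0.028  0.112] max [ 0.606 -0.022  0.116]
yellow [333, 221, 2, 4, 4] [333.5 222.5] mean [ 0.5789 -0.0094  0.1144] min [ 0.576 -0.011  0.111] max
[... 901 characters left out ...]
, 7, 3, 11] [311.4 160.6] mean [0.7439 0.4328 0.1067] min [0.736 0.419 0.105] max [0.752 0.442 0.111]
yellow [314, 160, 8, 5, 15] [318.3 162.1] mean [0.7574 0.4132 0.1069] min [0.741 0.402 0.105] max [0.772 0.421 0.109]
yellow [323, 160, 22, 8, 78] [333.3 162.3] mean [0.7973 0.3873 0.1069] min [0.76  0.363 0.105] max [0.835 0.415 0.112]
yellow [346, 160, 4, 4, 9] [347.9 161.6] mean [0.8403 0.3688 0.1061] min [0.831 0.364 0.105] max [0.848 0.378 0.107]
yellow [351, 160, 3, 2, 5] [351.8 160.4] mean [0.8543 0.3671 0.1071] min [0.851 0.363 0.106] max [0.86  0.37  0.109]
yellow [321, 246, 72, 45, 2433] [356.9 267.8] mean [ 0.5482 -0.0918  0.1161] min [ 0.465 -0.174  0.109] max [0.637 0.001 0.123]
```

Request:
apply_moves --rows '[{"xyz": [0, 0, -40], "turn": [0, 0, 0], "grip": 1}, {"xyz": [0, 0, -80], "turn": [0, 0, 0], "grip": 1}, {"xyz": [-305, -260, -90], "turn": [0, 0, 0.9], "grip": 1}, {"xyz": [-305, -260, -90], "turn": [0, 0, 0.9], "grip": 1}, {"xyz": [-305, -260, -90], "turn": [0, 0, 0.9], "grip": 1}, {"xyz": [-305, -260, -90], "turn": [0, 0, 0.9], "grip": 1}, {"xyz": [-305, -260, -90], "turn": [0, 0, 0.9], "grip": 1}, {"xyz": [-305, -260, -90], "turn": [0, 0, 0.9], "grip": 1}, {"xyz": [-305, -260, -90], "turn": [0, 0, 0.9], "grip": 1}, {"xyz": [-305, -260, -90], "turn": [0, 0, 0.9], "grip": 1}, {"xyz": [-305, -260, -90], "turn": [0, 0, 0.9], "grip": 1}, {"xyz": [-305, -260, -90], "turn": [0, 0, 0.9], "grip": 1}]'

```text
clock: 1.2
tcp_pos: [0.4099, 0.155, 0.2993]
orientation: [0.0, 0.619, 0.785, -0.0]
wrist_force: [-0.2, 0.7, 0.6]
finger_gap: 0.0851
grip_force: 0.0
```

Run:
```python
from h import *
s=env.get_state();print(s["tcp_pos"],s["clock"],R.from_quat(np.array(s["orientation"])[[1,2,3,0]]).as_matrix().round(3).tolist())
print(tool((.5765,-.206,.30)))
```

```text
[0.40993472 0.15500491 0.29927748] 1.2 [[-0.233, 0.972, 0.001], [0.972, 0.233, -0.001], [-0.001, 0.001, -1.0]]
[-3.89918097e+02  7.76711592e+01 -3.59033504e-01]
```

Request:
apply_moves --rows '[{"xyz": [-390, 78, 0], "turn": [0, 0, 0], "grip": 1}, {"xyz": [-390, 78, 0], "turn": [0, 0, 0], "grip": 1}, {"xyz": [-390, 78, 0], "turn": [0, 0, 0], "grip": 1}, {"xyz": [-390, 78, 0], "turn": [0, 0, 0], "grip": 1}, {"xyz": [-390, 78, 0], "turn": [0, 0, 0], "grip": 1}, {"xyz": [-390, 78, 0], "turn": [0, 0, 0], "grip": 1}, {"xyz": [-390, 78, 0], "turn": [0, 0, 0], "grip": 1}, {"xyz": [-390, 78, 0], "turn": [0, 0, 0], "grip": 1}, {"xyz": [-390, 78, 0], "turn": [0, 0, 0], "grip": 1}, {"xyz": [-390, 78, 0], "turn": [0, 0, 0], "grip": 1}, {"xyz": [-390, 78, 0], "turn": [0, 0, 0], "grip": 1}, {"xyz": [-390, 78, 0], "turn": [0, 0, 0], "grip": 1}]'

```text
clock: 2.2
tcp_pos: [0.5767, -0.2038, 0.2978]
orientation: [-0.001, 0.619, 0.785, -0.0]
wrist_force: [-0.1, 0.4, 0.1]
finger_gap: 0.0856
grip_force: 0.0
```

Run:
```python
from h import *
c=cam("wrist");cv2.imwrite("pics/w1.png",c["color"])
blobs(c,"orange",(0,0,640,480),(.12,.135),30)
blobs(c,"yellow",(0,0,640,480),(.105,.13),30)
blobs(c,"blue",(0,0,640,480),(.0,.04),30)
P=pts(c);m=masks(c)["yellow"]&(abs(P[...,2]-.116)<.004)
q=P[m][:,:2]
if len(q)>50:
    A=cv2.convexHull(q.astype(np.float32))[:,0];print("circ",cv2.minEnclosingCircle(A))
print(env.get_state()["tcp_pos"])
```

```text
orange [312, 202, 21, 21, 263] [322.7 212.4] mean [ 0.579  -0.2054  0.1254] min [ 0.569 -0.215  0.121] max [ 0.588 -0.196  0.128]
yellow [231, 393, 42, 18, 193] [246.5 400.7] mean [ 0.5477 -0.4358  0.1087] min [ 0.533 -0.452  0.105] max [ 0.574 -0.424  0.112]
blue [181, 141, 27, 22, 297] [193.7 151.9] mean [ 0.4232 -0.1911  0.0221] min [ 0.409 -0.205  0.019] max [ 0.438 -0.177  0.024]
[ 0.57637736 -0.20254227  0.29844589]
```

View pics/w1.png

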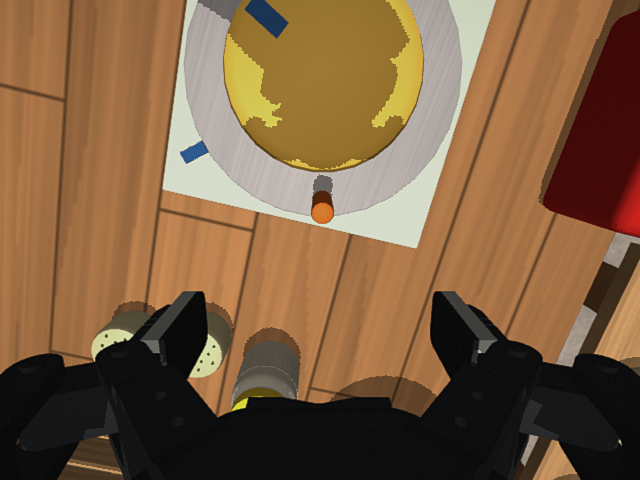

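The wrist view shows the handle top at (322,212), stripe at (194,152); the handle is centred between the fingers. Descend and grip.

Request:
apply_moves --rows '[{"xyz": [-2, 1, 40], "turn": [0, 0, 0], "grip": 1}, {"xyz": [-2, 1, 80], "turn": [0, 0, 0], "grip": 1}, {"xyz": [-2, 1, 120], "turn": [0, 0, 0], "grip": 1}, {"xyz": [-2, 1, 160], "turn": [0, 0, 0], "grip": 1}, {"xyz": [-2, 1, 195], "turn": [0, 0, 0], "grip": 1}, {"xyz": [-2, 1, 221], "turn": [0, 0, 0], "grip": 1}, {"xyz": [-2, 1, 221], "turn": [0, 0, 0], "grip": 0.5}, {"xyz": [-2, 1, 221], "turn": [0, 0, 0], "grip": 0.2}, {"xyz": [-2, 1, 221], "turn": [0, 0, 0], "grip": 0.2}, {"xyz": [-2, 1, 221], "turn": [0, 0, 0], "grip": 0.2}, {"xyz": [-2, 1, 221], "turn": [0, 0, 0], "grip": 0.2}, {"xyz": [-2, 1, 221], "turn": [0, 0, 0], "grip": 0.2}]' --force 30

```text
clock: 3.25
tcp_pos: [0.58, -0.2048, 0.0809]
orientation: [0.002, 0.618, 0.786, 0.001]
wrist_force: [-1.1, 1.8, 8.3]
finger_gap: 0.0209
grip_force: 29.4
```

Request:
apply_moves --rows '[{"xyz": [0.2, -6.2, 0], "turn": [0, 0, 0.05], "grip": 0.2}, {"xyz": [0.6, -12.5, 0], "turn": [0, 0, 0.1], "grip": 0.2}, {"xyz": [1.4, -18.7, 0], "turn": [0, 0, 0.15], "grip": 0.2}, {"xyz": [2.5, -24.8, 0], "turn": [0, 0, 0.2], "grip": 0.2}, {"xyz": [3.9, -30.9, 0], "turn": [0, 0, 0.25], "grip": 0.2}, {"xyz": [5.6, -36.9, 0], "turn": [0, 0, 0.3], "grip": 0.2}, {"xyz": [7.6, -42.9, 0], "turn": [0, 0, 0.35], "grip": 0.2}, {"xyz": [9.9, -48.7, 0], "turn": [0, 0, 0.4], "grip": 0.2}, {"xyz": [12.4, -54.4, 0], "turn": [0, 0, 0.45], "grip": 0.2}, {"xyz": [15.3, -59.9, 0], "turn": [0, 0, 0.5], "grip": 0.2}, {"xyz": [18.4, -65.3, 0], "turn": [0, 0, 0.55], "grip": 0.2}, {"xyz": [21.8, -70.6, 0], "turn": [0, 0, 0.6], "grip": 0.2}]'

```text
clock: 4.25
tcp_pos: [0.5071, -0.1995, 0.0809]
orientation: [0.002, 0.823, 0.568, 0.003]
wrist_force: [4.4, 5.1, 7.7]
finger_gap: 0.021
grip_force: 30.1
```

Request:
apply_moves --rows '[{"xyz": [0.2, -6.2, 0], "turn": [0, 0, 0.05], "grip": 0.2}, {"xyz": [0.6, -12.5, 0], "turn": [0, 0, 0.1], "grip": 0.2}, {"xyz": [1.4, -18.7, 0], "turn": [0, 0, 0.15], "grip": 0.2}, {"xyz": [2.5, -24.8, 0], "turn": [0, 0, 0.2], "grip": 0.2}, {"xyz": [3.9, -30.9, 0], "turn": [0, 0, 0.25], "grip": 0.2}, {"xyz": [5.6, -36.9, 0], "turn": [0, 0, 0.3], "grip": 0.2}, {"xyz": [7.6, -42.9, 0], "turn": [0, 0, 0.35], "grip": 0.2}, {"xyz": [9.9, -48.7, 0], "turn": [0, 0, 0.4], "grip": 0.2}, {"xyz": [12.4, -54.4, 0], "turn": [0, 0, 0.45], "grip": 0.2}, {"xyz": [15.3, -59.9, 0], "turn": [0, 0, 0.5], "grip": 0.2}, {"xyz": [15.3, -59.9, 0], "turn": [0, 0, 0.5], "grip": 0.2}, {"xyz": [15.3, -59.9, 0], "turn": [0, 0, 0.5], "grip": 0.2}]'

```text
clock: 5.25
tcp_pos: [0.4577, -0.1639, 0.0809]
orientation: [0.001, 0.938, 0.348, 0.004]
wrist_force: [6.7, 5.6, 6.1]
finger_gap: 0.0214
grip_force: 30.3
```

Request:
apply_moves --rows '[{"xyz": [0, 0, 0], "turn": [0, 0, 0], "grip": 0.5}, {"xyz": [0, 0, 0], "turn": [0, 0, 0], "grip": 0.7}, {"xyz": [0, 0, 0], "turn": [0, 0, 0], "grip": 0.8}, {"xyz": [0, 0, 0], "turn": [0, 0, 0], "grip": 0.8}, {"xyz": [0, 0, -10], "turn": [0, 0, 0], "grip": 0.8}, {"xyz": [0, 0, -40], "turn": [0, 0, 0], "grip": 0.8}, {"xyz": [0, 0, -80], "turn": [0, 0, 0], "grip": 0.8}, {"xyz": [0, 0, -120], "turn": [0, 0, 0], "grip": 0.8}, {"xyz": [0, 0, -160], "turn": [0, 0, 0], "grip": 0.8}, {"xyz": [0, 0, -200], "turn": [0, 0, 0], "grip": 0.8}, {"xyz": [0, 0, -220], "turn": [0, 0, 0], "grip": 0.8}, {"xyz": [0, 0, -220], "turn": [0, 0, 0], "grip": 0.8}]'

```text
clock: 6.25
tcp_pos: [0.4557, -0.1654, 0.3043]
orientation: [0.004, 0.938, 0.347, 0.003]
wrist_force: [-0.4, -0.7, -0.0]
finger_gap: 0.0684
grip_force: 0.0
```

Run:
```python
from h import *
a=np.array([.549,-.0835])
for n in("top","side","wrist"):
    c=cam(n);print(n)
    b=(0,0,640,480) if n=="wrist" else (190,165,450,360)
    blobs(c,"orange",b,(.118,.135),8);blobs(c,"blue",b,(0,.04),20)
    if n!="wrist":
        blobs(c,"orange",b,(.2,.24),8);blobs(c,"green",b,(.16,.2),8);blobs(c,"red",b,(.165,.195))
    cv2.imwrite(f"pics/{n}2.png",c["color"])
s=env.get_state();print(s["tcp_pos"],R.from_quat(np.array(s["orientation"])[[1,2,3,0]]).as_matrix().round(3).tolist())
print(tool((.548,.258,.30)))
```

```text
top
orange [397, 267, 4, 5, 10] [398.2 269.1] mean [ 0.4497 -0.1587  0.1244] min [ 0.445 -0.162  0.121] max [ 0.455 -0.156  0.128]
orange [244, 224, 10, 10, 88] [248.1 228.8] mean [0.5475 0.188  0.2234] min [0.538 0.177 0.219] max [0.559 0.198 0.228]
green [216, 229, 11, 11, 91] [220.9 234.1] mean [0.5485 0.2579 0.1851] min [0.537 0.246 0.179] max [0.561 0.269 0.191]
side
orange [338, 295, 9, 8, 31] [341.8 299.1] mean [ 0.4505 -0.1714  0.1223] min [ 0.444 -0.177  0.118] max [ 0.461 -0.159  0.128]
blue [332, 337, 8, 10, 54] [335.4 341.4] mean [ 0.4232 -0.192   0.0224] min [ 0.409 -0.203  0.018] max [ 0.437 -0.18   0.028]
orange [293, 176, 11, 13, 91] [297.7 182.7] mean [0.5463 0.1813 0.2129] min [0.536 0.173 0.2  ] max [0.562 0.203 0.226]
green [280, 176, 10, 8, 58] [284.3 179.9] mean [0.5474 0.2558 0.1836] min [0.537 0.242 0.175] max [0.56  0.274 0.19 ]
wrist
orange [309, 196, 22, 22, 235] [318.9 207.4] mean [ 0.454  -0.1641  0.1254] min [ 0.445 -0.174  0.123] max [ 0.465 -0.154  0.128]
blue [314, 218, 11, 19, 187] [318.7 227.2] mean [ 0.4206 -0.1928  0.0221] min [ 0.408 -0.204  0.02 ] max [ 0.433 -0.181  0.024]
[ 0.45356716 -0.16418699  0.29790156] [[0.759, 0.651, -0.0], [0.651, -0.759, 0.0], [-0.0, -0.0, -1.0]]
[ 346.45219169 -259.09553765   -2.04850903]
```

Handle at 49.6° cw vs stripe 49.3–49.9°: in the detent. Now to above the button, turning the tool and closing the fingers.

Request:
apply_moves --rows '[{"xyz": [346, -259, 0], "turn": [0, 0, -2.433], "grip": 0}, {"xyz": [346, -259, 0], "turn": [0, 0, -2.433], "grip": 0}, {"xyz": [346, -259, 0], "turn": [0, 0, -2.433], "grip": 0}, {"xyz": [346, -259, 0], "turn": [0, 0, -2.433], "grip": 0}, {"xyz": [346, -259, 0], "turn": [0, 0, -2.433], "grip": 0}, {"xyz": [346, -259, 0], "turn": [0, 0, -2.433], "grip": 0}, {"xyz": [346, -259, 0], "turn": [0, 0, -2.433], "grip": 0}, {"xyz": [346, -259, 0], "turn": [0, 0, -2.433], "grip": 0}, {"xyz": [346, -259, 0], "turn": [0, 0, -2.433], "grip": 0}, {"xyz": [346, -259, 0], "turn": [0, 0, -2.433], "grip": 0}, {"xyz": [346, -259, 0], "turn": [0, 0, -2.433], "grip": 0}, {"xyz": [346, -259, 0], "turn": [0, 0, -2.433], "grip": 0}]'

```text
clock: 7.4
tcp_pos: [0.5471, 0.2614, 0.2947]
orientation: [-0.002, 0.445, 0.896, -0.001]
wrist_force: [-0.8, -0.7, 0.7]
finger_gap: -0.0001
grip_force: 0.0
```

Run:
```python
from h import *
s=env.get_state();print(s["tcp_pos"]);M=R.from_quat(np.array(s["orientation"])[[1,2,3,0]]).as_matrix();print(M.round(3).tolist())
print(tool((.548,.258,.30)), "turn",(R.from_matrix(M).inv()*R.from_matrix([[-1,0,0],[0,1,0],[0,0,-1]])).as_rotvec())
```

```text
[0.54705272 0.26137605 0.29468929]
[[-0.604, 0.797, -0.005], [0.797, 0.604, -0.001], [0.002, -0.004, -1.0]]
[-3.2490022  -1.3085839  -5.31321692] turn [-0.00283377 -0.00427315 -0.92177417]
```

Request:
apply_moves --rows '[{"xyz": [0, 0, 0], "turn": [0, 0, -0.922], "grip": 0}, {"xyz": [0, 0, 0], "turn": [0, 0, -0.922], "grip": 0}, {"xyz": [0, 0, 0], "turn": [0, 0, -0.922], "grip": 0}, {"xyz": [0, 0, 0], "turn": [0, 0, -0.922], "grip": 0}, {"xyz": [0, 0, 0], "turn": [0, 0, -0.922], "grip": 0}, {"xyz": [0, 0, 0], "turn": [0, 0, -0.922], "grip": 0}, {"xyz": [0, 0, 0], "turn": [0, 0, -0.922], "grip": 0}, {"xyz": [0, 0, 0], "turn": [0, 0, -0.922], "grip": 0}, {"xyz": [0, 0, 0], "turn": [0, 0, -0.922], "grip": 0}, {"xyz": [0, 0, 0], "turn": [0, 0, -0.922], "grip": 0}, {"xyz": [0, 0, 0], "turn": [0, 0, -0.922], "grip": 0}]'

```text
clock: 8.32
tcp_pos: [0.5475, 0.2574, 0.2971]
orientation: [-0.001, 0.006, 1.0, -0.0]
wrist_force: [0.2, 0.3, 0.1]
finger_gap: 0.0002
grip_force: 0.0
```

Run:
```python
from h import *
s=env.get_state();print(s["tcp_pos"],s["clock"]);M=R.from_quat(np.array(s["orientation"])[[1,2,3,0]]).as_matrix();print(M.round(3).tolist())
c=cam("wrist");cv2.imwrite("pics/w3.png",c["color"]);b=(0,0,640,480)
for k,z in(("green",(.16,.2)),("orange",(.2,.24)),("red",(.165,.195)),("yellow",(.165,.2))): blobs(c,k,b,z,8)
print(tool((.548,.258,.192)))
```

```text
[0.54747208 0.25744947 0.29708715] 8.3167
[[-1.0, 0.012, -0.002], [0.012, 1.0, -0.001], [0.002, -0.001, -1.0]]
green [306, 211, 34, 35, 919] [322.4 228.2] mean [0.5485 0.2605 0.1851] min [0.537 0.248 0.172] max [0.565 0.274 0.188]
orange [202, 227, 36, 34, 783] [220.3 244.5] mean [0.5496 0.1921 0.2231] min [0.538 0.18  0.219] max [0.561 0.203 0.226]
red [132, 257, 5, 17, 47] [134.3 265.2] mean [0.579  0.1088 0.1778] min [0.572 0.108 0.176] max [0.586 0.111 0.179]
red [138, 256, 9, 17, 86] [141.2 264.6] mean [0.5787 0.1143 0.1774] min [0.572 0.112 0.174] max [0.586 0.117 0.179]
[ -0.5232512    0.56839703 105.39779619]
```

View pics/w3.png

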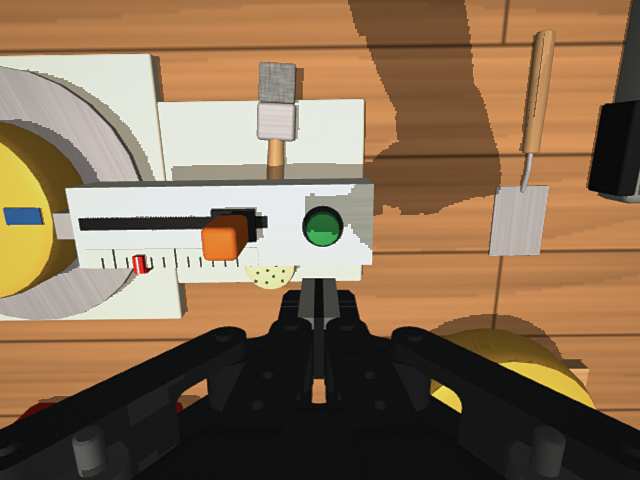

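Button at (322,228), grip at (220,244), red marker with its white line at (138,265). Press the button.

Request:
apply_moves --rows '[{"xyz": [-1, 1.5, 40], "turn": [0, 0, 0], "grip": 0}, {"xyz": [-1, 1.5, 75], "turn": [0, 0, 0], "grip": 0}, {"xyz": [-1, 1.5, 95], "turn": [0, 0, 0], "grip": 0}, {"xyz": [-1, 1.5, 105], "turn": [0, 0, 0], "grip": 0}, {"xyz": [-1, 1.5, 109], "turn": [0, 0, 0], "grip": 0}, {"xyz": [-1, 1.5, 112], "turn": [0, 0, 0], "grip": 0}, {"xyz": [-1, 1.5, 114], "turn": [0, 0, 0], "grip": 0}, {"xyz": [-1, 1.5, 116], "turn": [0, 0, 0], "grip": 0}, {"xyz": [-1, 1.5, 117], "turn": [0, 0, 0], "grip": 0}, {"xyz": [-1, 1.5, 118], "turn": [0, 0, 0], "grip": 0}, {"xyz": [-1, 1.5, 118], "turn": [0, 0, 0], "grip": 0}]'

```text
clock: 9.28
tcp_pos: [0.5492, 0.2592, 0.1807]
orientation: [0.0, 0.005, 1.0, 0.0]
wrist_force: [-0.8, -0.6, -0.3]
finger_gap: -0.0001
grip_force: 0.0
```

Request:
apply_moves --rows '[{"xyz": [0, 0, 1], "turn": [0, 0, 0], "grip": 0}, {"xyz": [0, 0, 2], "turn": [0, 0, 0], "grip": 0}, {"xyz": [0, 0, 3], "turn": [0, 0, 0], "grip": 0}, {"xyz": [0, 0, 3], "turn": [0, 0, 0], "grip": 0}]'

```text
clock: 9.62
tcp_pos: [0.5488, 0.2591, 0.177]
orientation: [-0.0, 0.005, 1.0, -0.0]
wrist_force: [-0.4, -0.7, -0.2]
finger_gap: 0.0001
grip_force: 0.0
```

Run:
```python
from h import *
s=env.get_state();print(s["tcp_pos"],s["wrist_force"])
c=cam("side");cv2.imwrite("pics/s4.png",cv2.resize(c["color"][120:240,230:390],None,fx=5,fy=5,interpolation=cv2.INTER_CUBIC))
blobs(c,"green",(230,120,390,240),(.15,.22))
```

```text
[0.54883989 0.25910421 0.17696868] [-0.38553164 -0.65669725 -0.22006911]
green [280, 176, 10, 8, 60] [284.3 180. ] mean [0.5475 0.2559 0.1836] min [0.539 0.242 0.172] max [0.562 0.279 0.192]
```

View pics/s4.png

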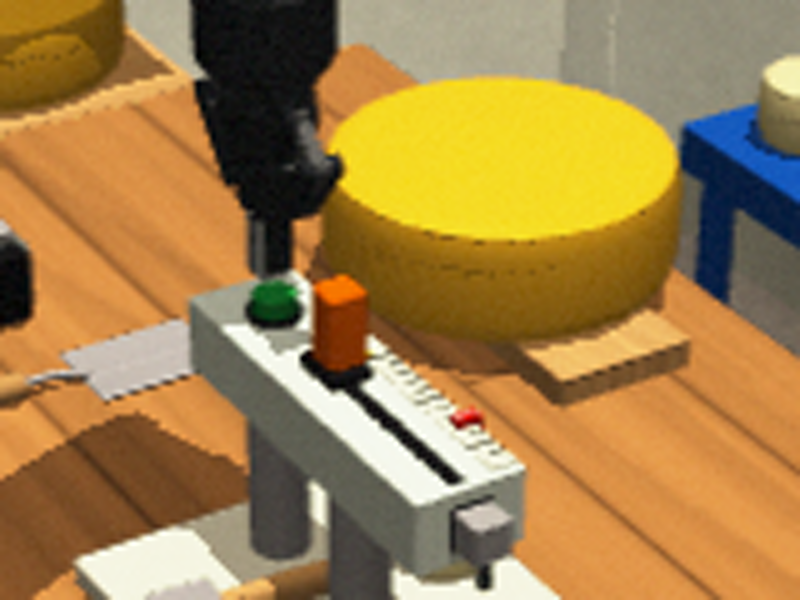

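Run:
```python
from h import *
c=cam("side");K=c["camera_matrix"];V=c["view"]
for p in((.549,.259,.177),(.549,.259,.186),(.549,.259,.192)):
    q=K@(V[:3,:3]@np.array(p)+V[:3,3]);print(q[:2]/q[2])
P=pts(c)
for v in range(160,184,2): print(v,P[v,284].round(3),P[v,286].round(3),c["color"][v,285])
```

```text
[284.27216805 181.39071909]
[284.19581871 178.53786118]
[284.14463204 176.62522765]
160 [0.538 0.237 0.257] [0.536 0.224 0.263] [17 16 17]
162 [0.537 0.236 0.251] [0.536 0.223 0.257] [12 11  9]
164 [0.537 0.236 0.245] [0.538 0.227 0.249] [14 14 10]
166 [0.54  0.242 0.235] [0.55  0.248 0.23 ] [18 18 16]
168 [0.542 0.246 0.227] [0.548 0.246 0.225] [10 12  5]
170 [0.542 0.246 0.221] [0.547 0.244 0.22 ] [19 17 19]
172 [0.545 0.252 0.211] [0.549 0.248 0.212] [19 19 16]
174 [0.542 0.247 0.208] [0.549 0.248 0.205] [40 41 41]
176 [0.555 0.271 0.186] [0.558 0.266 0.188] [ 55 112  47]
178 [0.549 0.26  0.187] [0.555 0.259 0.186] [35 96 18]
180 [0.545 0.253 0.186] [0.548 0.247 0.188] [30 88 17]
182 [0.54  0.245 0.185] [0.55  0.25  0.179] [25 63  9]
```

The fingertips appear still above the button (button at crop (275,303), finger end at (275,278)), agreeing with zero force; I go on down gently.

Request:
apply_moves --rows '[{"xyz": [0, 0, 2], "turn": [0, 0, 0], "grip": 0}, {"xyz": [0, 0, 4], "turn": [0, 0, 0], "grip": 0}, {"xyz": [0, 0, 6], "turn": [0, 0, 0], "grip": 0}, {"xyz": [0, 0, 6], "turn": [0, 0, 0], "grip": 0}]'

```text
clock: 10.05
tcp_pos: [0.5486, 0.259, 0.1705]
orientation: [-0.0, 0.005, 1.0, -0.0]
wrist_force: [0.5, -0.2, -0.5]
finger_gap: 0.0002
grip_force: 0.0
```

Request:
apply_moves --rows '[{"xyz": [0, 0, 2], "turn": [0, 0, 0], "grip": 0}, {"xyz": [0, 0, 4], "turn": [0, 0, 0], "grip": 0}, {"xyz": [0, 0, 4], "turn": [0, 0, 0], "grip": 0}]'

```text
clock: 10.3
tcp_pos: [0.5487, 0.2591, 0.1667]
orientation: [-0.0, 0.005, 1.0, -0.0]
wrist_force: [-1.5, 0.1, -0.3]
finger_gap: 0.0001
grip_force: 0.0
```

Run:
```python
from h import *
c=cam("side");P=pts(c)
for v in range(170,186): print(v,P[v,284].round(3),P[v,286].round(3),c["color"][v,284],c["color"][v,286])
print(env.get_state()["wrist_force"])
```

```text
170 [0.542 0.247 0.22 ] [0.549 0.247 0.218] [14 13 12] [20 21 21]
171 [0.545 0.252 0.214] [0.548 0.246 0.216] [15 13 12] [18 21 19]
172 [0.543 0.248 0.213] [0.548 0.246 0.213] [12 14 14] [18 17 16]
173 [0.54  0.242 0.214] [0.55  0.25  0.207] [16 16 17] [19 18 16]
174 [0.541 0.245 0.209] [0.55  0.249 0.205] [11 13  9] [21 19 18]
175 [0.54  0.244 0.207] [0.547 0.245 0.204] [12 15 13] [24 21 22]
176 [0.541 0.244 0.204] [0.546 0.244 0.202] [15 16 10] [18 16 18]
177 [0.539 0.242 0.202] [0.548 0.247 0.197] [14 17 16] [40 42 41]
178 [0.547 0.256 0.19 ] [0.55  0.251 0.191] [56 61 62] [55 81 56]
179 [0.545 0.254 0.188] [0.552 0.254 0.186] [47 89 41] [32 96 16]
180 [0.543 0.25  0.188] [0.545 0.242 0.191] [34 94 21] [33 84 21]
181 [0.542 0.248 0.186] [0.548 0.248 0.184] [25 64 15] [19 56 12]
182 [0.543 0.249 0.182] [0.547 0.245 0.183] [29 67 18] [22 59  8]
183 [0.545 0.254 0.176] [0.547 0.246 0.179] [21 61  9] [22 55 10]
184 [0.544 0.251 0.174] [0.548 0.248 0.175] [16 19 16] [ 8  7 10]
185 [0.542 0.248 0.174] [0.545 0.242 0.175] [43 49 47] [51 57 57]
[ 0.35288253 -0.44136561 -0.00127162]
```

Request:
apply_moves --rows '[{"xyz": [0, 0, 1], "turn": [0, 0, 0], "grip": 0}, {"xyz": [0, 0, 2], "turn": [0, 0, 0], "grip": 0}, {"xyz": [0, 0, 3], "turn": [0, 0, 0], "grip": 0}, {"xyz": [0, 0, 4], "turn": [0, 0, 0], "grip": 0}, {"xyz": [0, 0, 4], "turn": [0, 0, 0], "grip": 0}]'

```text
clock: 10.77
tcp_pos: [0.549, 0.2592, 0.1633]
orientation: [0.0, 0.005, 1.0, 0.0]
wrist_force: [-0.1, -0.6, 0.6]
finger_gap: -0.0001
grip_force: 0.3
```

Request:
apply_moves --rows '[{"xyz": [0, 0, 1], "turn": [0, 0, 0], "grip": 0}, {"xyz": [0, 0, 2], "turn": [0, 0, 0], "grip": 0}, {"xyz": [0, 0, 3], "turn": [0, 0, 0], "grip": 0}, {"xyz": [0, 0, 3], "turn": [0, 0, 0], "grip": 0}]'

```text
clock: 11.1
tcp_pos: [0.549, 0.2591, 0.1602]
orientation: [0.0, 0.005, 1.0, 0.0]
wrist_force: [-0.8, 0.2, 1.5]
finger_gap: -0.0002
grip_force: 0.9
```

Request:
apply_moves --rows '[{"xyz": [0, 0, 1], "turn": [0, 0, 0], "grip": 0}, {"xyz": [0, 0, 2], "turn": [0, 0, 0], "grip": 0}, {"xyz": [0, 0, 3], "turn": [0, 0, 0], "grip": 0}, {"xyz": [0, 0, 3], "turn": [0, 0, 0], "grip": 0}]'

```text
clock: 11.43
tcp_pos: [0.549, 0.2591, 0.157]
orientation: [0.0, 0.005, 1.0, 0.0]
wrist_force: [-0.4, -0.3, 2.1]
finger_gap: -0.0003
grip_force: 0.6
```

Run:
```python
from h import *
c=cam("side");cv2.imwrite("pics/s5.png",cv2.resize(c["color"][130:230,240:360],None,fx=6,fy=6,interpolation=cv2.INTER_CUBIC))
blobs(c,"green",(230,120,390,240),(.15,.22))
print(env.get_state()["wrist_force"])
```

```text
green [280, 181, 10, 3, 20] [285.  182.2] mean [0.5476 0.2522 0.1784] min [0.536 0.24  0.176] max [0.561 0.266 0.182]
[ 0.06290818 -0.21726877  1.56635346]
```

View pics/s5.png

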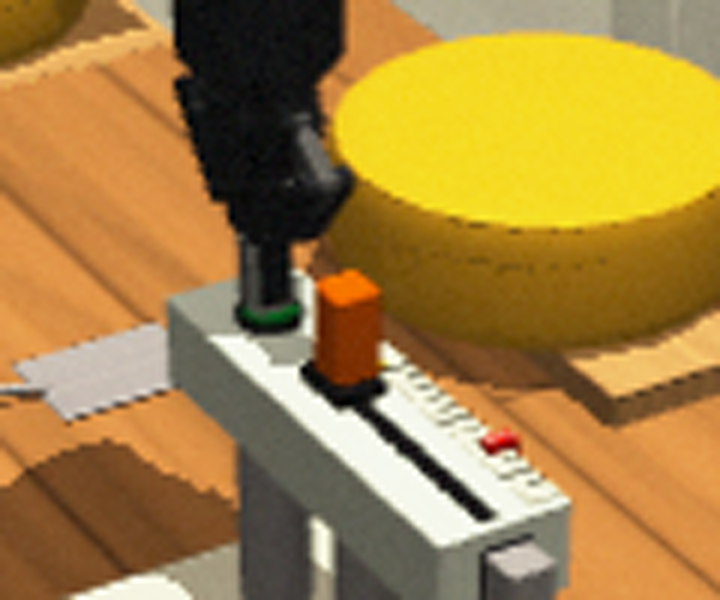

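The fingers (crop (268,300)) are pressing the button nearly flush; press on until it bottoms.

Request:
apply_moves --rows '[{"xyz": [0, 0, 1], "turn": [0, 0, 0], "grip": 0}, {"xyz": [0, 0, 2], "turn": [0, 0, 0], "grip": 0}, {"xyz": [0, 0, 2], "turn": [0, 0, 0], "grip": 0}]'

```text
clock: 11.73
tcp_pos: [0.549, 0.2591, 0.155]
orientation: [0.0, 0.005, 1.0, 0.0]
wrist_force: [0.1, 0.6, 1.2]
finger_gap: -0.0002
grip_force: 0.6
```

Request:
apply_moves --rows '[{"xyz": [0, 0, 1], "turn": [0, 0, 0], "grip": 0}, {"xyz": [0, 0, 2], "turn": [0, 0, 0], "grip": 0}, {"xyz": [0, 0, 2], "turn": [0, 0, 0], "grip": 0}]'

```text
clock: 11.98
tcp_pos: [0.5491, 0.2592, 0.1549]
orientation: [0.001, 0.005, 1.0, 0.0]
wrist_force: [-4.0, -0.7, 10.4]
finger_gap: -0.0
grip_force: 5.3
```

Bottomed (10 N, at reported z 0.155, so shut fingertips end 22 mm above the reported TCP). Lift, shift over the grip, open, descend, grasp.

Request:
apply_moves --rows '[{"xyz": [0, 0, -10], "turn": [0, 0, 0], "grip": 0}, {"xyz": [0, 0, -50], "turn": [0, 0, 0], "grip": 0}, {"xyz": [0, 0, -90], "turn": [0, 0, 0], "grip": 0.3}, {"xyz": [0, 0, -97], "turn": [0, 0, 0], "grip": 0.7}, {"xyz": [0, -40, -97], "turn": [0, 0, 0], "grip": 0.7}, {"xyz": [0, -70, -97], "turn": [0, 0, 0], "grip": 0.7}, {"xyz": [0, -70, -97], "turn": [0, 0, 0], "grip": 0.7}, {"xyz": [0, -70, -97], "turn": [0, 0, 0], "grip": 0.7}, {"xyz": [0, -70, -97], "turn": [0, 0, 0], "grip": 0.7}]'

```text
clock: 12.73
tcp_pos: [0.5483, 0.1892, 0.2502]
orientation: [-0.0, 0.006, 1.0, 0.0]
wrist_force: [-0.3, -0.5, 0.1]
finger_gap: 0.0599
grip_force: 0.0
```

Run:
```python
from h import *
s=env.get_state();print(s["tcp_pos"],s["orientation"],s["finger_gap"],s["clock"])
c=cam("wrist");cv2.imwrite("pics/w6.png",c["color"]);b=(0,0,640,480)
for k,z in(("green",(.16,.2)),("orange",(.2,.24)),("red",(.165,.195)),("yellow",(.165,.2))): blobs(c,k,b,z,5)
```

```text
[0.54828544 0.18917552 0.25017783] [-2.82694568e-05  5.70960944e-03  9.99983669e-01  2.49268721e-04] 0.05991464429263468 12.7333
green [406, 222, 39, 38, 1137] [425.2 240.3] mean [0.5492 0.2601 0.1766] min [0.537 0.248 0.173] max [0.563 0.274 0.179]
orange [300, 244, 43, 41, 1609] [320.8 263.5] mean [0.5483 0.1906 0.2234] min [0.538 0.179 0.219] max [0.561 0.202 0.225]
red [199, 276, 5, 19, 72] [201. 285.] mean [0.5786 0.109  0.178 ] min [0.572 0.108 0.177] max [0.585 0.111 0.179]
red [205, 276, 10, 19, 108] [209.  285.7] mean [0.5793 0.1143 0.1776] min [0.572 0.112 0.175] max [0.586 0.117 0.179]
```

View pics/w6.png

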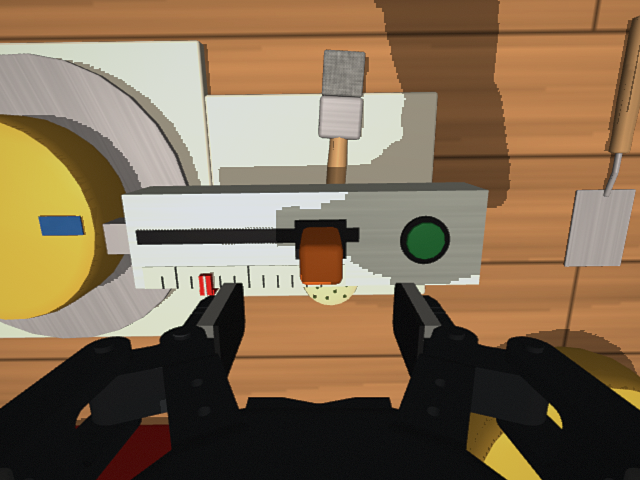

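Green button top at (425,240), z 0.177 (fully down); grip (321,264), marker line (203,285). Descend and grasp.

Request:
apply_moves --rows '[{"xyz": [0, 1, 35], "turn": [0, 0, 0], "grip": 0.7}, {"xyz": [0, 1, 65], "turn": [0, 0, 0], "grip": 0.7}, {"xyz": [0, 1, 82], "turn": [0, 0, 0], "grip": 0.7}, {"xyz": [0, 1, 88], "turn": [0, 0, 0], "grip": 0.7}, {"xyz": [0, 1, 88], "turn": [0, 0, 0], "grip": 0.5}, {"xyz": [0, 1, 88], "turn": [0, 0, 0], "grip": 0.2}, {"xyz": [0, 1, 88], "turn": [0, 0, 0], "grip": 0.2}, {"xyz": [0, 1, 88], "turn": [0, 0, 0], "grip": 0.2}, {"xyz": [0, 1, 88], "turn": [0, 0, 0], "grip": 0.2}, {"xyz": [0, 1, 88], "turn": [0, 0, 0], "grip": 0.2}]' --force 40

```text
clock: 13.62
tcp_pos: [0.5493, 0.1905, 0.1639]
orientation: [0.002, 0.005, 1.0, 0.0]
wrist_force: [-0.5, -0.2, 4.8]
finger_gap: 0.0234
grip_force: 41.6
```

Request:
apply_moves --rows '[{"xyz": [0, -5, 0], "turn": [0, 0, 0], "grip": 0.2}, {"xyz": [0, -12, 0], "turn": [0, 0, 0], "grip": 0.2}, {"xyz": [0, -20, 0], "turn": [0, 0, 0], "grip": 0.2}, {"xyz": [0, -28, 0], "turn": [0, 0, 0], "grip": 0.2}, {"xyz": [0, -36, 0], "turn": [0, 0, 0], "grip": 0.2}, {"xyz": [0, -44, 0], "turn": [0, 0, 0], "grip": 0.2}, {"xyz": [0, -52, 0], "turn": [0, 0, 0], "grip": 0.2}, {"xyz": [0, -60, 0], "turn": [0, 0, 0], "grip": 0.2}, {"xyz": [0, -66, 0], "turn": [0, 0, 0], "grip": 0.2}, {"xyz": [0, -70, 0], "turn": [0, 0, 0], "grip": 0.2}, {"xyz": [0, -70, 0], "turn": [0, 0, 0], "grip": 0.2}, {"xyz": [0, -70, 0], "turn": [0, 0, 0], "grip": 0.2}]'

```text
clock: 14.62
tcp_pos: [0.5494, 0.1207, 0.1639]
orientation: [0.002, 0.005, 1.0, 0.001]
wrist_force: [3.3, 4.3, 4.8]
finger_gap: 0.0235
grip_force: 41.7
```

Run:
```python
from h import *
s=env.get_state();print(s["tcp_pos"],s["wrist_force"])
w=cam("wrist");d=cam("side")
b=(0,0,640,480)
for c in(w,d):
  for k,z in(("orange",(.18,.24)),("red",(.165,.195)),("yellow",(.165,.2))): blobs(c,k,b,z,2)
for n,c in(("w",w),("s",d)):
  K=c["camera_matrix"];V=c["view"];q=K@(V[:3,:3]@np.array([.572,.113,.175])+V[:3,3]);u,v=(q[:2]/q[2]).astype(int);print(n,u,v)
  u0=max(0,u-40);v0=max(0,v-30);crop=cv2.resize(c["color"][v0:v0+60,u0:u0+80],(800,600),interpolation=cv2.INTER_CUBIC);print(u0,v0);cv2.imwrite(f"pics/{n}7.png",crop)
```

```text
[0.54941687 0.12073437 0.1638917 ] [3.31281725 4.33433208 4.75012587]
orange [283, 274, 72, 110, 7151] [318.6 330.4] mean [0.5444 0.1209 0.2162] min [0.537 0.109 0.182] max [0.561 0.132 0.226]
orange [306, 188, 5, 18, 40] [307.8 195.3] mean [0.5402 0.1208 0.2081] min [0.537 0.111 0.182] max [0.548 0.133 0.228]
red [320, 202, 6, 3, 11] [323.  203.4] mean [0.5796 0.1095 0.1771] min [0.573 0.103 0.173] max [0.586 0.114 0.181]
w 301 337
261 307
s 319 204
279 174
```

View pics/w7.png

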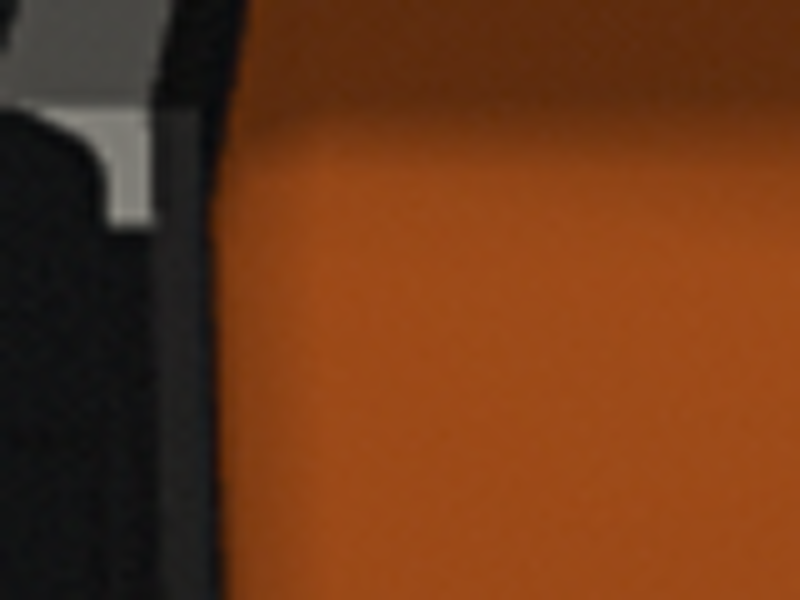

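View pics/s7.png

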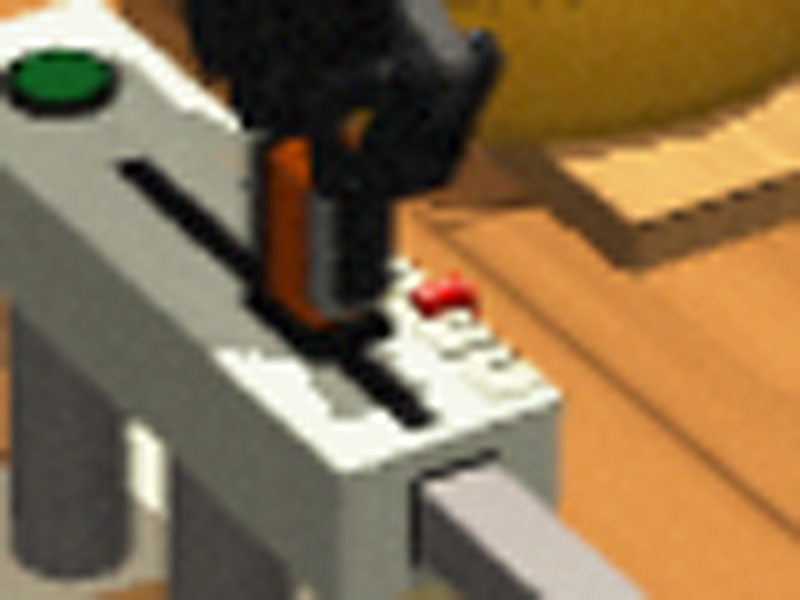

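The side crop shows the arm out with the grip held and the marker at (445,295); the wrist crop shows only the grip. I refine the required travel from saved pictures taken with the grip at rest.

Run:
```python
from h import *
w=cv2.imread("pics/w6.png")
print("w6 marker row mean"); print([(u,w[278:293,u].mean(0).round().astype(int).tolist()) for u in range(195,218)])
# slot / tube yaw + line, using ray casting with the w6 camera pose (TCP then .5483,.1892,.2502), same orientation as now
c=cam("wrist");s=env.get_state()
d=np.array([.54829,.18918,.25018])-s["tcp_pos"]
V=c["view"].copy();V[:3,3]-=V[:3,:3]@d;c6=dict(c,view=V)
for n,u,v,z in(("grip",320.8,263.5,.224),("button",425.2,240.3,.177),("lineA",203.5,278,.178),("lineB",204,292,.178)):print(n,ray(c6,u,v,z).round(4))
# slot centre rows
g=cv2.cvtColor(w,cv2.COLOR_BGR2GRAY)
for u in(150,190,230,270):
    col=g[215:260,u];r=np.where(col<70)[0]+215;print("slot",u,ray(c6,u,r.mean(),.172).round(4))
sd=cv2.imread("pics/side0.png")
H=cv2.cvtColor(sd,cv2.COLOR_BGR2HSV)
m=(H[...,0]>20)&(H[...,0]<34)&(H[...,1]>120);m[:, :296]=0;m[:,316:]=0;m[:180]=0;m[200:]=0
print("side yellow",[(x,y,sd[y,x].tolist()) for y,x in np.argwhere(m)])
cs=cam("side")
for y,x in np.argwhere(m): print(ray(cs,x,y,.178).round(4))
print([(x,y) for y,x in np.argwhere(((H[...,0]<4)|(H[...,0]>175))&(H[...,1]>150)) if 310<x<335 and 195<y<210])
```

```text
w6 marker row mean
[(195, [206, 225, 221]), (196, [207, 225, 220]), (197, [210, 229, 220]), (198, [201, 224, 220]), (199, [111, 125, 217]), (200, [36, 42, 218]), (201, [27, 32, 218]), (202, [38, 44, 218]), (203, [99, 108, 220]), (204, [195, 209, 219]), (205, [189, 203, 200]), (206, [86, 93, 192]), (207, [33, 38, 219]), (208, [32, 38, 221]), (209, [35, 41, 222]), (210, [31, 37, 204]), (211, [15, 18, 114]), (212, [27, 32, 82]), (213, [73, 84, 138]), (214, [96, 109, 134]), (215, [152, 168, 176]), (216, [166, 181, 186]), (217, [181, 199, 199])]
grip [0.5482 0.1906 0.224 ]
button [0.5493 0.2601 0.177 ]
lineA [0.574  0.1112 0.178 ]
lineB [0.5842 0.1106 0.178 ]
slot 150 [0.5461 0.076  0.172 ]
slot 190 [0.5464 0.1029 0.172 ]
slot 230 [0.546  0.1299 0.172 ]
slot 270 [0.5463 0.1568 0.172 ]
side yellow [(np.int64(303), np.int64(190), [53, 145, 181])]
[0.5687 0.1921 0.178 ]
[(np.int64(324), np.int64(202)), (np.int64(320), np.int64(203)), (np.int64(322), np.int64(203)), (np.int64(323), np.int64(203)), (np.int64(324), np.int64(203)), (np.int64(325), np.int64(203)), (np.int64(321), np.int64(204)), (np.int64(322), np.int64(204)), (np.int64(323), np.int64(204)), (np.int64(324), np.int64(204)), (np.int64(325), np.int64(204))]
```

Request:
apply_moves --rows '[{"xyz": [0, -4, 0], "turn": [0, 0, 0], "grip": 0.2}, {"xyz": [0, -8, 0], "turn": [0, 0, 0], "grip": 0.2}, {"xyz": [0, -9.3, 0], "turn": [0, 0, 0], "grip": 0.2}, {"xyz": [0, -9.3, 0], "turn": [0, 0, 0], "grip": 0.2}, {"xyz": [0, -9.3, 0], "turn": [0, 0, 0], "grip": 0.2}, {"xyz": [0, -9.3, 0], "turn": [0, 0, 0], "grip": 0.2}]'

```text
clock: 15.32
tcp_pos: [0.5494, 0.1117, 0.1639]
orientation: [0.002, 0.005, 1.0, 0.001]
wrist_force: [2.6, 4.8, 4.8]
finger_gap: 0.0237
grip_force: 41.7
```

Run:
```python
from h import *
print(env.get_state()["tcp_pos"])
for n in("top","side","wrist"):
    c=cam(n)
    K=c["camera_matrix"];V=c["view"];q=K@(V[:3,:3]@np.array([.57,.1114,.178])+V[:3,3]);u,v=(q[:2]/q[2]).astype(int);print(n,u,v)
    if n=="side":
        cr=c["color"][v-15:v+15,u-20:u+20];cv2.imwrite("pics/s8.png",cv2.resize(cr,None,fx=20,fy=20,interpolation=cv2.INTER_NEAREST));print(u-20,v-15)
    blobs(c,"orange",(190,150,450,480) if n!="top" else (190,170,330,310),(.18,.24),5);blobs(c,"red",(190,150,450,480),(.165,.195),2)
```

```text
[0.5494102  0.11174212 0.16388162]
top 283 222
side 319 203
299 188
orange [308, 190, 5, 18, 52] [309.3 197.2] mean [0.5398 0.1127 0.2071] min [0.537 0.097 0.184] max [0.546 0.122 0.226]
red [321, 202, 5, 3, 10] [323.3 203.4] mean [0.5804 0.1094 0.1768] min [0.574 0.105 0.173] max [0.586 0.115 0.18 ]
wrist 317 336
orange [283, 274, 72, 110, 7139] [318.6 330.5] mean [0.5445 0.1119 0.2162] min [0.537 0.1   0.181] max [0.561 0.124 0.226]
```

View pics/s8.png

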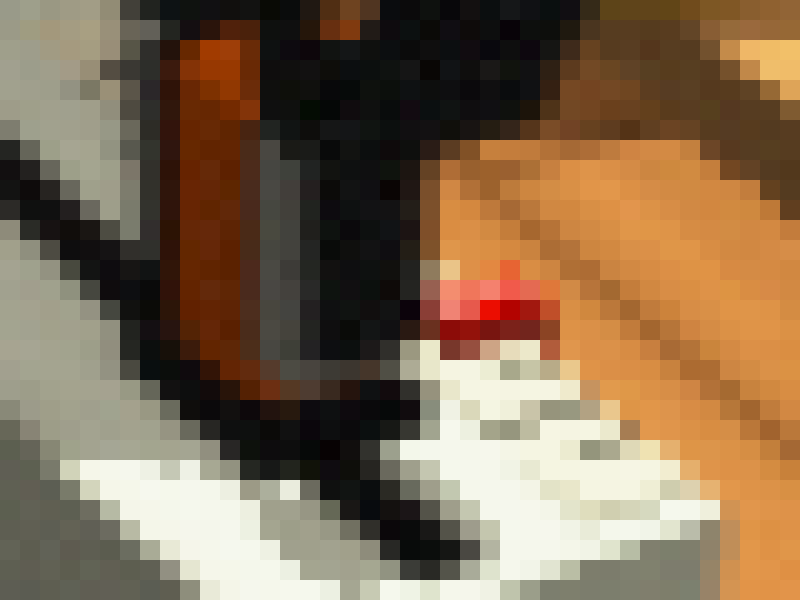

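The side crop shows the held grip (at (220,200)) level with the marker (490,310); the pointer is hidden by the finger, but TCP y 0.1117 agrees with the measured line y 0.1114.

```bash
python3 -c "
from h import *
print(env.get_state()['tcp_pos'],ticket.hand_in())"
```

```text
the job is handed in; nothing more can be done
[0.54943998 0.11176918 0.1638856 ] None
```

I've handed the job in: the turntable is in its detent, the lock button is fully down, and the gauge arm is drawn out and still held. By measurement the pointer is within about 0.5 mm of the red marker; the finger hid the pointer itself, so I judged this from the grip's position.

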